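Slide the syrup bottle home into its dock

TASK

The tall amber syrup bottle has been left out on the tea counter: without lifting it, push it low on its body with the fingertips so that it slides upright, never tipping, into the one empty blue dock, until it stands right up against the dock's back wall. Keep the fingers off the bottle's neck and cap, and leave the other tins, jar, mugs and spoon where they are.

Things in the scene. Friction and masses are not known exactly. Their poses are not given: they have to be found in the camera images.
- bottle: The tall narrow amber glass syrup bottle with a white label and a red cap: round, 60 mm diameter from the counter up to 140 mm, then a shoulder up to 170 mm, total height 250 mm, about 0.4 kg (0.3 to 0.6). Stands loose on the steel counter. Origin at the centre of its underside, z up. It slides when pushed below about 35 mm; pushed higher it can tip.
- bottle_neck: The bottle's neck (24 mm diameter) and red cap (30 mm diameter), 80 mm long, fixed on top of it. Origin at its lower end, on the bottle's axis, 170 mm above the bottle's underside.
- dock_empty: Blue U-shaped stop fixed to the counter, walls 24 mm high, open at its -x side (towards the robot's right). Origin on the counter where the bottle's centre is when home; x points into the dock: back wall's inner face at x = +30 mm, side walls from x = -20 to +30, inner faces at y = +-40, 6 mm thick. Yellow flat floor patch. The empty one of two, about 166 mm apart, order varies.
- dock_jar: Blue U-shaped stop fixed to the counter, walls 24 mm high, open at its -x side (towards the robot's right). Origin on the counter where the bottle's centre is when home; x points into the dock: back wall's inner face at x = +30 mm, side walls from x = -20 to +30, inner faces at y = +-40, 6 mm thick. Yellow flat floor patch. The sugar jar stands in it.
- jar: White sugar jar with a green lid, 60 mm diameter, 105 mm high, loose. Origin at the centre of its underside.
- tin: Small blue and yellow tin, 60 mm diameter, 75 mm high, loose. Origin at the centre of its underside.
- mug_a: Amber glass mug, 80 mm diameter, 105 mm high, handle at its +y side, loose. Origin at the centre of its underside.
- mug_b: Green glass mug, 80 mm diameter, 105 mm high, handle at its +y side, loose. Origin at the centre of its underside.
- tin_a: Blue and yellow milk tin, 72 mm diameter, 85 mm high, loose, on the robot's left. Origin at the centre of its underside.
- tin_b: Blue and yellow milk tin like the other, 72 mm diameter, 85 mm high, loose, on the robot's left. Origin at the centre of its underside.
- spoon: Steel spoon 180 mm long lying on the counter to the robot's right. Origin at the centre of its underside.

How it is judged:
By the outcome, as a careful person would: the job done as asked, in the order asked, and still so for the second after the job is handed in, with the robot touching nothing.
It also fails if it takes over 64 s, if anything falls off the work surface, if the arm or the gripper's body presses on something with over 40 N, if the wrist force passes 120 N, or if a joint passes its speed limit or range.

ROBOT

A 6-joint arm with a two-finger parallel gripper is mounted at the origin on the work surface. World frame = base frame: x ahead of the robot, y to its left, z up, the work surface at z = 0. Lengths are in mm, angles in rad, forces in N, time in s.
With the tool pointing down it reaches from about 300 to 1000 mm from the base axis. Payload 5.1 kg.
Tool frame: the origin (TCP) lies midway between the tips of the shut fingers; the grasp point (between the pads) lies 19 mm behind it (env.hold_point_z is the distance from the TCP to the grasp point, in mm); z points along the fingers, y is the line along which they close (so a half turn about z gives the same grasp; the last joint's range is limited). The gripper opens to 95 mm and grips with 3 to 60 N. Pads are 20 mm wide; open, the fingers measure 119 mm over their backs; the gripper's body (75 mm by 180 mm) begins 59 mm behind the grasp point.
Start: joints at [1.097, 0.124, 1.65, -0, 1.367, -0.083], TCP at [247.623, 600.972, 214.656] pointing down, gripper open.
Joint ranges: [-2.61, 2.61], [-1.02, 2.33], [0.03, 2.71], [-1.35, 4.49], [0.32, 2.68], [-2.91, 2.91]. Speed limits (rad/s): [2.57, 2.57, 3.14, 3.14, 3.14, 3.14].

INTERFACE

Orientations are given as a rotation vector (axis times angle).
In Python, from bench import env gives the robot as it stands.
- The arm moves only by the tool pendant, called as a command line: name --argument value ..., lists and objects as JSON in quotes. Schema: {"type":"object","properties":{"moves":{"type":"object","properties":{"rows":{"type":"array","items":{"type":"array","items":{"type":"number"},"minItems":7,"maxItems":7},"minItems":1,"maxItems":8}},"additionalProperties":false,"required":["rows"]},"force":{"type":"number"},"only":{"type":"string"},"quiet":{"type":"boolean"},"lines":{"type":"string"}},"required":["moves"],"additionalProperties":false}. moves is an object whose key "rows" holds a list of rows, 1 to 8 of them, each of 7 numbers: dx, dy, dz in units of 5 mm, then a rotation vector rx, ry, rz in units of 0.05 rad, then the opening from 0.0 (shut) to 1.0 (fully open); each row shifts and turns the commanded pose from where the row before left it, along the tool's axes as they then stand; what a row does not reach is not made up. A row lasts 1/8 s, in which the tool goes at most 62.5 mm and 0.188 rad, less where a joint would pass 70% of its speed; a pose out of reach is approached as far as the arm can. The fingers move at their own pace and stop on an object; force is the grip in N (left out, the last holds). Time passes only in rows, so rows that do not move let the fingers close. The tool returns the time, the measured TCP pose, the force, the opening and the grip force at its end. only (a regular expression) keeps the lines of the reply that match it, lines (a string "A,B") keeps lines A to B, and quiet returns only ok. Input that does not fit is refused with a message, and nothing moves.
- env.state(): the state, without advancing time (a new reading comes with each control period).
- env.snapshot(name): name is "scene" or "top" or "wrist"; returns the picture (400x640x3 uint8, red, green, blue); there is no depth.
- env.camera_info(name): a dict with "mtx" (3x3 intrinsics, pixels), "dist" ([k1, k2, p1, p2, k3] as OpenCV has them; the pictures are not rectified), "rvec" (rotation vector, rad) and "tvec" (3), from world to camera coordinates, as OpenCV has them; the wrist camera has in their place "T_tool_cam" (4x4, takes a point from camera to tool coordinates, whose origin is the TCP and whose axes are the flange's). Camera axes: x right, y down, z forward; pixel columns grow to the right and rows downward; lengths in mm; the calibration is good to about 2 mm. A picture is of the moment at which its call begins: read the wrist's pose just before it. camera_info takes no time and is no camera call.
- env.finish_job(): hands the job in; it is judged then, once.
The state is a dict: "t": time; "joint_pos": joint angles; "joint_velocities": joint speeds; "joint_torque": joint torques, N m; "tcp_pos": TCP position; "eef_rot": TCP orientation; "contact_force": force on the tool from outside, world axes, zero at the start; "ft_torque": the same for the moment, N m; "opening": opening from 0.0 (shut) to 1.0 (fully open); "grasp_force": force on a finger pad.
Only numpy, scipy, OpenCV 4.12 (cv2) and the standard library are available. Lean on these libraries where they do the work, as an engineer would, in place of code of your own. Each camera call takes 0.05 s, during which the arm holds its last target. There are 200 camera calls.

## Working session

There is one attempt and no reset: what is moved stays moved. The work goes in short steps, Python scripts to look and compute and a tool call to move; the robot and the scene stay as the last step left them, time stands still between calls to the robot, and variables do not carry over. Pictures are saved under pics/ and viewed, at most 10 in all, crops included, and the job is handed in when it is done.

```bash
ls; mkdir -p pics
```

Run:
```python
from bench import env
import cv2
s=env.state();print(s['t'],s['tcp_pos'],s['eef_rot'],s['opening'])
for n in("scene","top"):
    cv2.imwrite(f"pics/{n}0.png",env.snapshot(n)[...,::-1]); c=env.camera_info(n); print(n,c)
```

```text
bench.py
pics
0.0 [247.3555043  600.41067103 213.41209656] [-0.60988464 -3.08129152  0.00311774] 1.0024793636781804
scene {'mtx': array([[382.71324411,   0.        , 316.31910166],
       [  0.        , 382.71324411, 200.66302861],
       [  0.        ,   0.        ,   1.        ]]), 'dist': array([-0.09112972,  0.        ,  0.        ,  0.        ,  0.        ]), 'rvec': array([ 0.90289605,  2.56862458, -1.03313995]), 'tvec': array([ 371.52925795, -109.00973624, 1460.30672153])}
top {'mtx': array([[422.44280729,   0.        , 321.18422346],
       [  0.        , 422.44280729, 204.64072757],
       [  0.        ,   0.        ,   1.        ]]), 'dist': array([-0.01567463,  0.        ,  0.        ,  0.        ,  0.        ]), 'rvec': array([ 2.1458356 , -2.16810136,  0.11916174]), 'tvec': array([  -8.51368874,  442.05196246, 1453.06545684])}
```

View pics/scene0.png

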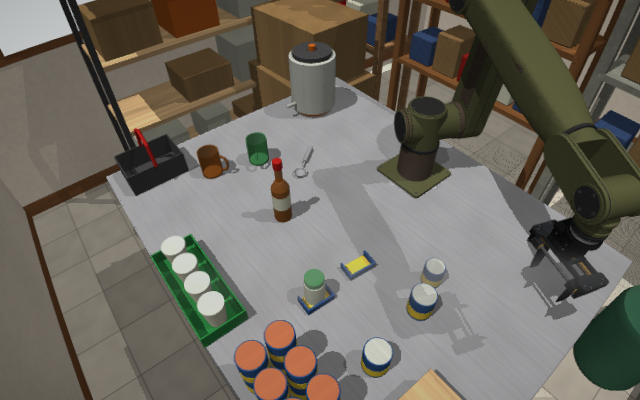

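View pics/top0.png

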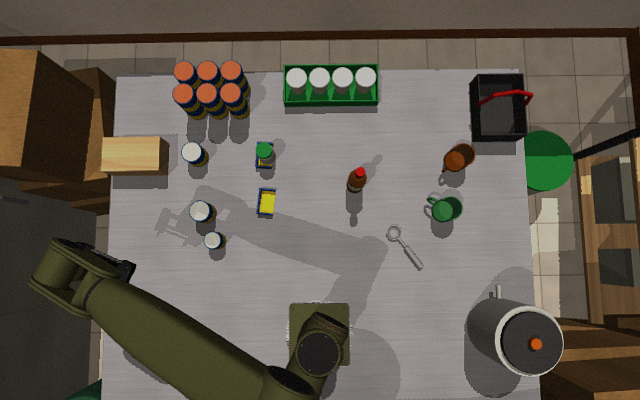

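Scene: the bottle is at about (281,200) with its cap at (277,163). The empty dock is at (358,264), and the jar stands in the dock at (316,298). Top: the bottle's cap is at (360,172) and its base near (354,186). The empty dock's yellow patch is at (267,202), and the jar is at (264,150). Next I'll compute the positions.

Create h.py:
```python
import numpy as np, cv2
from bench import env
def ray(n,uv):
    c=env.camera_info(n); R=cv2.Rodrigues(c['rvec'])[0]
    p=cv2.undistortPoints(np.array(uv,float).reshape(-1,1,2),c['mtx'],c['dist']).reshape(-1,2)
    d=np.c_[p,np.ones(len(p))]@R
    return -R.T@c['tvec'],d
def onz(n,uv,z):
    o,d=ray(n,uv); return (o+d*((z-o[2])/d[:,2])[:,None])[:,:2]
def two(uva,uvb):
    o1,d1=ray("scene",uva);o2,d2=ray("top",uvb)
    A=np.c_[d1[0],-d2[0]];s=np.linalg.lstsq(A,o2-o1,rcond=None)[0]
    a,b=o1+d1[0]*s[0],o2+d2[0]*s[1];return (a+b)/2,np.linalg.norm(a-b)
def blob(im,lo,hi,box):
    h=cv2.cvtColor(im,cv2.COLOR_RGB2HSV);m=cv2.inRange(h,lo,hi)
    if lo[0]==0:m|=cv2.inRange(h,(172,lo[1],lo[2]),(180,255,255))
    k=np.zeros_like(m);x0,y0,x1,y1=box;k[y0:y1,x0:x1]=m[y0:y1,x0:x1];return k
def cen(m):
    y,x=np.nonzero(m);return [x.mean(),y.mean()],len(x)
def proj(n,P):
    c=env.camera_info(n);return cv2.projectPoints(np.array(P,float),c['rvec'],c['tvec'],c['mtx'],c['dist'])[0].reshape(-1,2)
```

Run:
```python
from h import *
S=cv2.imread('pics/scene0.png')[...,::-1].copy();T=cv2.imread('pics/top0.png')[...,::-1].copy()
red=((0,170,80),(6,255,255))
cs=cen(blob(S,*red,(262,150,292,185)));ct=cen(blob(T,*red,(340,160,375,200)))
print(cs,ct,two(cs[0],ct[0]))
yel=((22,120,100),(35,255,255))
for n,I,b in(("top",T,(250,180,285,225)),("scene",S,(330,240,385,285))):
    m=blob(I,*yel,b);c,k=cen(m);y,x=np.nonzero(m)
    r=cv2.minAreaRect(np.c_[x,y].astype(np.float32));print(n,c,k,onz(n,[c],0),'\n',onz(n,cv2.boxPoints(r),0))
    m=blob(I,(100,100,30),(130,255,255),b);y,x=np.nonzero(m);r=cv2.minAreaRect(np.c_[x,y].astype(np.float32));print('blue',len(x),onz(n,cv2.boxPoints(r),20))
a=cv2.resize(T[140:240,180:460],None,fx=2.8,fy=2.8,interpolation=cv2.INTER_CUBIC)
b=cv2.resize(S[150:330,250:450],None,fx=2.8,fy=2.8,interpolation=cv2.INTER_CUBIC)[:, :784]
im=np.zeros((600,784,3),np.uint8);im[:280]=a
b=cv2.resize(S[150:290,250:450],None,fx=2.28,fy=2.28,interpolation=cv2.INTER_CUBIC);im[280:280+b.shape[0],:b.shape[1]]=b[:320]
cv2.imwrite('pics/crop.png',im[...,::-1])
```

```text
([np.float64(276.13978494623655), np.float64(163.80645161290323)], 93) ([np.float64(359.7733333333333), np.float64(171.33333333333334)], 75) (array([ 517.06088877, -132.37571242,  238.70904651]), np.float64(0.6897276443145832))
top [np.float64(266.8829431438127), np.float64(201.7391304347826)] 299 [[457.56226717 180.91848824]] 
 [[422.79361132 210.25120881]
 [499.79835236 202.30408634]
 [493.5313213  151.48196802]
 [416.6295579  159.72413117]]
blue 100 [[414.51320385 216.17892003]
 [507.64178417 206.02141964]
 [500.71197709 152.74805389]
 [407.72116547 163.28331874]]
scene [np.float64(356.94871794871796), np.float64(264.1068376068376)] 234 [[451.37686191 173.64281673]] 
 [[481.66416631 151.1560078 ]
 [408.44553916 158.1980533 ]
 [420.25574184 195.84322319]
 [491.77078226 188.11618612]]
blue 98 [[498.09365899 149.16315235]
 [397.63245362 159.77593107]
 [415.86571991 213.93567333]
 [512.88634934 202.02203722]]
```

View pics/crop.png

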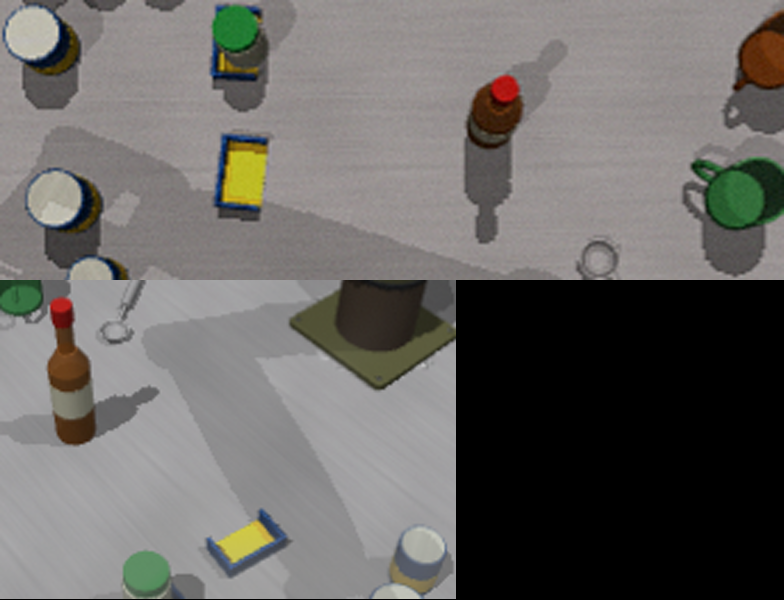

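The crops show the empty dock opening towards −y (image right), with its axis turned slightly. The bottle stands alone, with the mugs and spoon behind it. I'll check the clearances behind the bottle and the wrist camera's mounting.

Run:
```python
from h import *
np.set_printoptions(suppress=True,precision=1)
print('green mug',onz('top',[[441,209],[427,200]],90),'brown',onz('top',[[455,161],[443,182]],90),'spoon',onz('top',[[388,228],[422,270]],3))
print(env.camera_info('wrist')['T_tool_cam'])
B=np.array([517,-132]);D=np.array([457,175.5]);d=np.array([.11,.994])
print('scene base',proj('scene',[[517,-132,0],[517,-132,140],[457,175.5,0]]),proj('top',[[517,-132,0],[517,-132,140]]))
S=cv2.imread('pics/scene0.png');h=cv2.cvtColor(S,cv2.COLOR_BGR2HSV)
m=cv2.inRange(h,(3,110,30),(18,255,255));k=np.zeros_like(m);k[205:226,265:300]=m[205:226,265:300];y,x=np.nonzero(k);print(x.min(),x.max(),y.max(),x[y==y.max()].mean())
```

```text
green mug [[ 415.4 -413.7]
 [ 446.2 -368.1]] brown [[ 578.3 -468.3]
 [ 506.7 -424.4]] spoon [[ 359.1 -248. ]
 [ 211.2 -362.5]]
[[   0.    -1.    -0.3   76.1]
 [   1.     0.     0.     0.8]
 [   0.    -0.3    1.  -170. ]
 [   0.     0.     0.     1. ]]
scene base [[282.7 216.4]
 [279.2 187.4]
 [356.  265.5]] [[354.2 184.3]
 [357.2 177.2]]
274 290 221 282.5
```
Camera at tool x=+76, z=-170 (170 above). Camera on +x side = front in pushing dir! At tilt 35: forward 76*.819-170*.574= 62-97=-35; height 12+139+43.6=195. Bottle axis at +30 from TCP: 65 away; neck/shoulder there (shoulder 170 -> neck 12-15). Camera body size ~30? ok; camera could be extended. At tilt 45: 53.8-120=-66. Alternatively flip so camera is at back (q6 half turn: q6 = -0.5±3.14=2.64, ok within 2.91; later at dock 0.2-3.14=-2.94 or 3.34 out). So use 45° tilt with camera front. Check mug clearance: green mug handle at y≈-365; TCP start y~-190 at approach; fine as z increases: body back lower corner at tool (-37.5,-150) with 45°: back 26.5+106=132→ -322, z=12+106-26=92. At -365: tool -210: z 134>105. Fine. And body x ±90 around 525 → 435..; mug at 446 partially; brown mug handle (507,-424) z there higher. OK. Use 0.75 rad (43°).

The manual's scale: shifts go in units of 5 mm and turns go in units of 0.05 rad. Converting my numbers, -60 mm is -12, 0.18 rad is 3.6.

pendant --moves '{"rows":[[0, 0, -12, 0, 0, 3.6, 0.46], [0, 0, -12, 0, 0, 3.6, 0.46], [0, 0, 0, 0, 0, 3.6, 0.46], [0, 0, 0, 0, 0, 3.6, 0.46], [0, 0, 0, 0, 0, 3.6, 0.46], [0, 0, 0, 0, 0, 3.6, 0.46], [0, 0, 0, 0, 0, 3.6, 0.46], [0, 0, 0, 0, 0, 0, 0.46]]}'

```text
t: 1.1
tcp_pos: [247.5, 600.8, 334.0]
eef_rot: [2.306, 2.133, -0.002]
contact_force: [-0.0, -0.2, 0.8]
opening: 0.465
grasp_force: 0.0
```

Add to h.py:
```python
from scipy.spatial.transform import Rotation as Ro
def st(target=None):
    s=env.state();R=Ro.from_rotvec(s['eef_rot']).as_matrix();p=s['tcp_pos']
    print('t',s['t'],'p',p.round(1),'yaw',np.degrees(np.arctan2(R[1,0],R[0,0])).round(1),'tilt',np.degrees(np.arccos(-R[2,2])).round(1),'op',round(s['opening'],3),'F',s['contact_force'].round(1),'q',s['joint_pos'].round(2))
    if target is not None: print('tool delta',(R.T@(np.array(target)-p)).round(1))
    return s,R,p
```

```bash
python3 -c "
from h import *
st([530,-260,330])"
```

```text
t 1.1 p [247.5 600.8 334. ] yaw 85.5 tilt 0.1 op 0.465 F [-0.  -0.2  0.8] q [1.1  0.08 1.5  0.   1.56 1.18]
tool delta [-836.2  348.6    4.7]
```

pendant --moves '{"rows":[[-10.4, 4, 0, 0, 0, 0.6, 0.46], [-10.4, 4, 0, 0, 0, 0, 0.46], [-10.4, 4, 0, 0, 0, 0, 0.46], [-10.4, 4, 0, 0, 0, 0, 0.46], [-10.4, 4, 0, 0, 0, 0, 0.46], [-10.4, 4, 0, 0, 0, 0, 0.46], [-10.4, 4, 0, 0, 0, 0, 0.46], [-10.4, 4, 0, 0, 0, 0, 0.46]]}'

```text
t: 2.1
tcp_pos: [362.5, 168.7, 334.6]
eef_rot: [2.336, 2.1, 0.001]
contact_force: [0.8, -0.3, 0.3]
opening: 0.46
grasp_force: 0.0
```

pendant --moves '{"rows":[[-10.4, 4, 0, 0, 0, 0, 0.46], [-10.4, 4, 0, 0, 0, 0, 0.46], [-10.4, 4, 0, 0, 0, 0, 0.46], [-10.4, 4, 0, 0, 0, 0, 0.46], [-10.4, 4, 0, 0, 0, 0, 0.46], [-10.4, 4, 0, 0, 0, 0, 0.46], [-10.4, 4, 0, 0, 0, 0, 0.46], [0, 0, 0, 0, 0, 0, 0.46]]}'

```text
t: 3.1
tcp_pos: [461.7, -209.6, 333.4]
eef_rot: [-2.34, -2.093, 0.002]
contact_force: [0.1, 0.4, -0.4]
opening: 0.464
grasp_force: 0.0
```

```bash
python3 -c "
from h import *
st([505,-240,330])"
```

```text
t 3.1 p [ 461.7 -209.6  333.4] yaw 83.6 tilt 0.1 op 0.464 F [ 0.1  0.4 -0.4] q [-0.53 -0.24  1.8  -0.    1.58 -0.42]
tool delta [-25.4  46.5   3.3]
```

pendant --moves '{"rows":[[-5, 9.2, 0, 0, 0, 0, 0.46], [0, 0, 0, 0, 3.7, 0, 0.46], [0, 0, 0, 0, 3.7, 0, 0.46], [0, 0, 0, 0, 3.7, 0, 0.46], [0, 0, 0, 0, 3.7, 0, 0.46], [0, 0, 0, 0, 0, 0, 0.46]]}'

```text
t: 3.85
tcp_pos: [503.9, -237.2, 331.5]
eef_rot: [-1.898, -1.696, -0.736]
contact_force: [0.1, 0.3, -0.4]
opening: 0.461
grasp_force: 0.0
```

Run:
```python
from h import *
st([506,-222,80])
for n in('top','scene'): cv2.imwrite(f'pics/{n}1.png',env.snapshot(n)[...,::-1])
```

```text
t 3.85 p [ 503.9 -237.2  331.5] yaw 83.5 tilt 42.6 op 0.461 F [ 0.1  0.3 -0.4] q [-0.81  0.1   1.61  0.58  1.91 -0.64]
tool delta [-158.9    1.3  195.6]
```

View pics/scene1.png

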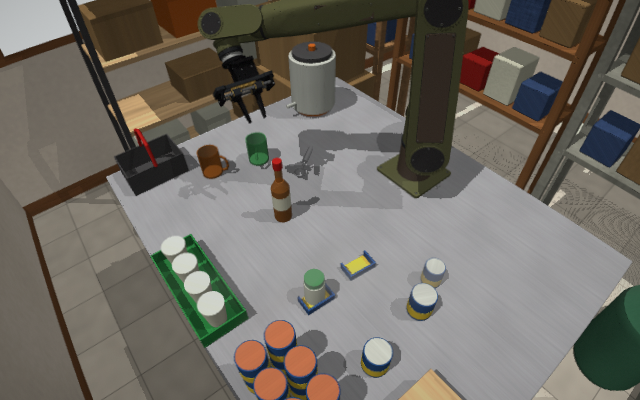

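The scene view shows the tool leaning back the right way behind the bottle, with the fingertips towards it. Next I descend in stages, about 55 mm behind the bottle's axis.

```bash
python3 -c "
from h import *
st([511,-187,60])"
```

```text
t 3.95 p [ 504.8 -236.1  334.7] yaw 83.8 tilt 42.3 op 0.461 F [ 0.6 -1.4  1.4] q [-0.81  0.1   1.61  0.58  1.91 -0.64]
tool delta [-148.4    0.6  236.4]
```

pendant --moves '{"rows":[[7.4, -0.2, 6.8, 0, 0, 0, 0.46], [-6.8, 0, 7.4, 0, 0, 0, 0.46], [-6.8, 0, 7.4, 0, 0, 0, 0.46], [-6.8, 0, 7.4, 0, 0, 0, 0.46], [-6.8, 0, 7.4, 0, 0, 0, 0.46], [-6.8, 0, 7.4, 0, 0, 0, 0.46], [0, 0, 0, 0, 0, 0, 0.46]]}'

```text
t: 4.82
tcp_pos: [507.8, -184.6, 81.4]
eef_rot: [-1.895, -1.699, -0.733]
contact_force: [0.5, -0.2, 0.3]
opening: 0.462
grasp_force: 0.0
```

Run:
```python
from h import *
st([511,-187,14])
```

```text
t 4.825 p [ 507.8 -184.6   81.4] yaw 83.6 tilt 42.5 op 0.462 F [ 0.5 -0.2  0.3] q [-0.75  0.27  1.86  0.57  1.52 -0.82]
tool delta [-47.    3.8  48.3]
```

pendant --moves '{"rows":[[-3, 0.4, 3.2, 0, 0, 0, 0.46], [-3.2, 0.2, 3.2, 0, 0, 0, 0.46], [-3, 0.2, 3.2, 0, 0, 0, 0.46], [0, 0, 0, 0, 0, 0, 0.46], [0, 0, 0, 0, 0, 0, 0.46]]}'

```text
t: 5.45
tcp_pos: [513.2, -189.6, 16.9]
eef_rot: [-1.9, -1.701, -0.737]
contact_force: [-0.4, -0.3, -0.7]
opening: 0.457
grasp_force: 0.0
```

Run:
```python
from h import *
st([511,-187,14])
W=env.snapshot('wrist');T=env.snapshot('top');S=env.snapshot('scene')
im=np.zeros((600,800,3),np.uint8)
im[:300,:480]=cv2.resize(W,(480,300));im[300:600,:400]=cv2.resize(T[130:250,280:440],(400,300),interpolation=cv2.INTER_CUBIC)
im[300:600,400:]=cv2.resize(S[80:230,180:380],(400,300),interpolation=cv2.INTER_CUBIC)
cv2.imwrite('pics/near.png',im[...,::-1])
```

```text
t 5.45 p [ 513.2 -189.6   16.9] yaw 83.7 tilt 42.4 op 0.457 F [-0.4 -0.3 -0.7] q [-0.75  0.38  1.86  0.58  1.43 -0.88]
tool delta [-0.2 -2.5  3.8]
```

View pics/near.png

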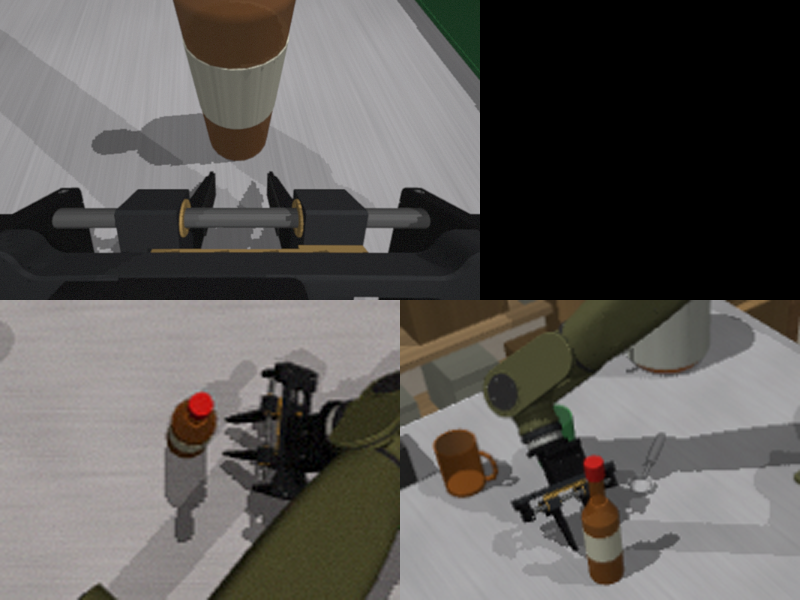

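The wrist view shows the bottle centred between the fingertips (bottle at u≈237, finger midpoint ≈241 of 480). The tips are low, with about 20 mm of gap left. I'll start the push gently.

Scaled: 5 mm is 1, 3 mm is 0.6.

pendant --moves '{"rows":[[0.4, -0.2, 1, 0, 0, 0, 0.46], [0.6, 0, 0.6, 0, 0, 0, 0.46], [0.6, 0, 0.6, 0, 0, 0, 0.46], [0.6, 0, 0.6, 0, 0, 0, 0.46], [0.6, 0, 0.6, 0, 0, 0, 0.46], [0.6, 0, 0.6, 0, 0, 0, 0.46], [0.6, 0, 0.6, 0, 0, 0, 0.46], [0.6, 0, 0.6, 0, 0, 0, 0.46]]}'

```text
t: 6.6
tcp_pos: [515.7, -155.6, 13.2]
eef_rot: [-1.9, -1.703, -0.735]
contact_force: [-2.4, -4.4, 0.9]
opening: 0.455
grasp_force: 2.0
```

pendant --moves '{"rows":[[0.6, 0, 0.54, 0, 0, 0, 0.46], [0.6, 0, 0.54, 0, 0, 0, 0.46], [0.68, -0.2, 0.62, 0, 0, 0, 0.46], [0.88, -0.4, 0.8, 0, 0, 0, 0.46], [0.96, -0.6, 0.88, 0, 0, 0, 0.46], [0.96, -0.6, 0.88, 0, 0, 0, 0.46], [0.96, -0.6, 0.88, 0, 0, 0, 0.46], [0.96, -0.6, 0.88, 0, 0, 0, 0.46]]}'

```text
t: 7.6
tcp_pos: [505.7, -108.6, 13.2]
eef_rot: [-1.9, -1.701, -0.737]
contact_force: [1.2, -3.8, 0.6]
opening: 0.462
grasp_force: 2.0
```

Create bot.py:
```python
from h import *
import sys
s,R,p=st()
S=env.snapshot('scene');T=env.snapshot('top')
def m(I):
    h=cv2.cvtColor(I,cv2.COLOR_RGB2HSV);k=cv2.inRange(h,(0,190,90),(5,255,255))|cv2.inRange(h,(174,190,90),(180,255,255))
    return k
def nearest(n,I,P):
    k=m(I);u=proj(n,[[P[0],P[1],238]])[0];N,l,stt,c=cv2.connectedComponentsWithStats(k)
    c=[(np.hypot(*(c[i]-u)),c[i],stt[i,4]) for i in range(1,N) if 15<stt[i,4]<160]
    return min(c,key=lambda a:a[0])
G=p+R@[0,0,0];d=np.array([.11,.994]);r=np.array([.994,-.11]);g=p[:2]+30*d
a=nearest('scene',S,g);b=nearest('top',T,g)
P,e=two(a[1],b[1]);D=np.array([457,175.5])
print('cap',P.round(1),'err',round(e,1),'px',a[1].round(1),a[2],b[1].round(1),b[2],'rel dock fwd %.1f right %.1f; rel TCP fwd %.1f right %.1f'%((P[:2]-D)@d,(P[:2]-D)@r,(P[:2]-p[:2])@d,(P[:2]-p[:2])@r))
cv2.imwrite('pics/lastS.png',S[...,::-1]);cv2.imwrite('pics/lastT.png',T[...,::-1])
```

```bash
python3 bot.py
```

```text
t 7.6 p [ 505.7 -108.6   13.2] yaw 83.7 tilt 42.4 op 0.462 F [ 1.2 -3.8  0.6] q [-0.66  0.29  1.98  0.63  1.36 -0.84]
cap [509.  -83.1 240. ] err 2.7 px [287.5 170.8] 86 [343.3 174.3] 70 rel dock fwd -251.3 right 80.2; rel TCP fwd 25.7 right 0.5
```

Scaled: -3 mm is -0.6, 4.8 mm is 0.96.

pendant --moves '{"rows":[[0.96, -0.6, 0.88, 0, 0, 0, 0.46], [0.96, -0.6, 0.88, 0, 0, 0, 0.46], [0.96, -0.6, 0.88, 0, 0, 0, 0.46], [0.96, -0.6, 0.88, 0, 0, 0, 0.46], [0.96, -0.6, 0.88, 0, 0, 0, 0.46], [0.96, -0.6, 0.88, 0, 0, 0, 0.46], [0.96, -0.6, 0.88, 0, 0, 0, 0.46], [0.96, -0.6, 0.88, 0, 0, 0, 0.46]]}'

```text
t: 8.7
tcp_pos: [487.6, -54.2, 13.1]
eef_rot: [-1.9, -1.701, -0.737]
contact_force: [0.5, -4.5, 1.1]
opening: 0.464
grasp_force: 2.3
```

pendant --moves '{"rows":[[0.96, -0.6, 0.88, 0, 0, 0, 0.46], [0.96, -0.6, 0.88, 0, 0, 0, 0.46], [0.96, -0.6, 0.88, 0, 0, 0, 0.46], [0.96, -0.6, 0.88, 0, 0, 0, 0.46], [0.96, -0.6, 0.88, 0, 0, 0, 0.46], [0.96, -0.6, 0.88, 0, 0, 0, 0.46], [0.96, -0.6, 0.88, 0, 0, 0, 0.46], [0.96, -0.6, 0.88, 0, 0, 0, 0.46]]}'

```text
t: 9.7
tcp_pos: [469.5, 0.2, 13.0]
eef_rot: [-1.9, -1.701, -0.737]
contact_force: [2.8, -5.3, 1.7]
opening: 0.459
grasp_force: 2.5
```

```bash
python3 bot.py
```

```text
t 9.7 p [4.695e+02 2.000e-01 1.300e+01] yaw 83.7 tilt 42.4 op 0.459 F [ 2.8 -5.3  1.7] q [-0.52  0.13  2.17  0.7   1.27 -0.78]
cap [472.6  26.  239.3] err 3.0 px [320.5 185.6] 101 [307.2 186.7] 72 rel dock fwd -146.9 right 32.0; rel TCP fwd 26.0 right 0.3
```

Scaled: -3 mm is -0.6, 4.8 mm is 0.96.

pendant --moves '{"rows":[[0.96, -0.6, 0.88, 0, 0, 0, 0.46], [0.96, -0.6, 0.88, 0, 0, 0, 0.46], [0.96, -0.6, 0.88, 0, 0, 0, 0.46], [0.96, -0.6, 0.88, 0, 0, 0, 0.46], [0.96, -0.6, 0.88, 0, 0, 0, 0.46], [0.96, -0.6, 0.88, 0, 0, 0, 0.46], [0.96, -0.6, 0.88, 0, 0, 0, 0.46], [0.96, -0.6, 0.88, 0, 0, 0, 0.46]]}'

```text
t: 10.8
tcp_pos: [451.6, 54.2, 12.9]
eef_rot: [-1.9, -1.702, -0.737]
contact_force: [1.1, -4.8, 2.5]
opening: 0.46
grasp_force: 2.7
```

pendant --moves '{"rows":[[0.96, -0.6, 0.88, 0, 0, 0, 0.46], [0.96, -0.6, 0.88, 0, 0, 0, 0.46], [0.96, -0.4, 0.88, 0, 0, 0, 0.46], [0, 0, 0, 0, 0, 0, 0.46]]}'

```text
t: 11.3
tcp_pos: [445.2, 75.0, 12.8]
eef_rot: [-1.898, -1.701, -0.737]
contact_force: [2.9, -1.2, 0.3]
opening: 0.459
grasp_force: 1.7
```

```bash
python3 bot.py
```

Run:
```python
from h import *
T=cv2.imread('pics/lastT.png');S=cv2.imread('pics/lastS.png')
for n,I,b in(("top",T,(250,180,285,225)),("scene",S,(330,240,385,285))):
    m=blob(I[...,::-1].copy(),(22,120,100),(35,255,255),b);c,k=cen(m);print(c,k,onz(n,[c],0))
im=np.zeros((600,800,3),np.uint8)
im[:300]=cv2.resize(T[140:230,210:450],(800,300),interpolation=cv2.INTER_CUBIC)
im[300:,:480]=cv2.resize(S[130:310,250:490][0:150],(480,300),interpolation=cv2.INTER_CUBIC)
im[300:500,480:]=cv2.resize(env.snapshot('wrist'),(320,200))[...,::-1]
cv2.imwrite('pics/mid.png',im)
```

```text
t 11.3 p [445.2  75.   12.8] yaw 83.7 tilt 42.4 op 0.459 F [ 2.9 -1.2  0.3] q [-0.4   0.03  2.28  0.76  1.2  -0.72]
cap [448.3 101.  239.1] err 1.8 px [344.8 196.6] 111 [282.4 194.8] 74 rel dock fwd -75.0 right -0.5; rel TCP fwd 26.2 right 0.2
[np.float64(266.7993421052632), np.float64(201.7171052631579)] 304 [[457.6448059  181.21793225]]
[np.float64(357.0), np.float64(264.1063829787234)] 235 [[451.25313572 173.74162389]]
```

View pics/mid.png

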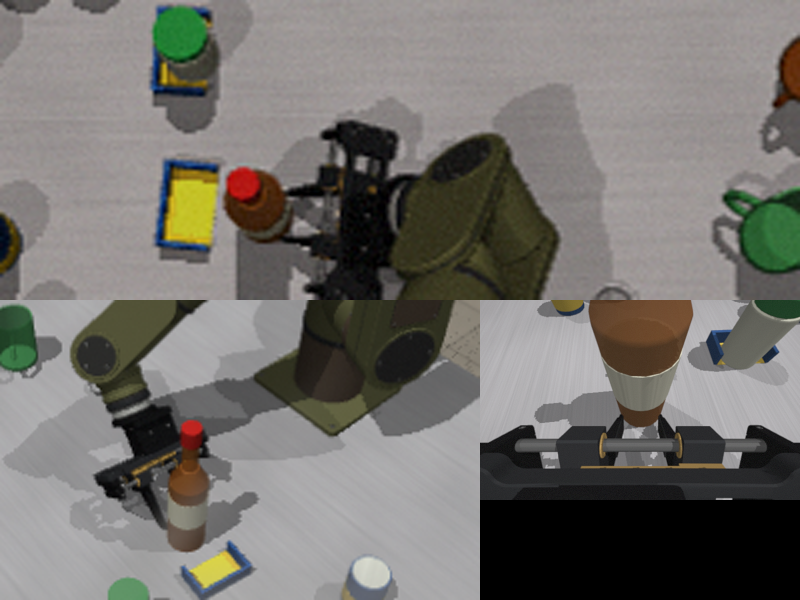

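The mid-push picture shows the bottle upright between the fingertips and lined up with the empty dock, 75 mm short of home. Now I push straight in.

pendant --moves '{"rows":[[0.88, 0, 0.8, 0, 0, 0, 0.46], [0.88, 0, 0.8, 0, 0, 0, 0.46], [0.88, 0, 0.8, 0, 0, 0, 0.46], [0.88, 0, 0.8, 0, 0, 0, 0.46], [0.88, 0, 0.8, 0, 0, 0, 0.46], [0.88, 0, 0.8, 0, 0, 0, 0.46], [0.88, 0, 0.8, 0, 0, 0, 0.46], [0.88, 0, 0.8, 0, 0, 0, 0.46]]}'

```text
t: 12.45
tcp_pos: [450.5, 121.5, 12.6]
eef_rot: [-1.9, -1.702, -0.735]
contact_force: [-0.3, -6.1, 2.8]
opening: 0.459
grasp_force: 3.0
```

```bash
python3 bot.py
```

```text
t 12.45 p [450.5 121.5  12.6] yaw 83.7 tilt 42.3 op 0.459 F [-0.3 -6.1  2.8] q [-0.29  0.02  2.29  0.81  1.15 -0.66]
cap [453.6 146.9 243.7] err 2.3 px [354.8 205.9] 91 [266.9 193.1] 72 rel dock fwd -28.8 right -0.3; rel TCP fwd 25.5 right 0.3
```

pendant --moves '{"rows":[[0.6, 0, 0.54, 0, 0, 0, 0.46], [0.44, 0, 0.4, 0, 0, 0, 0.46], [0.44, 0, 0.4, 0, 0, 0, 0.46], [0.44, 0, 0.4, 0, 0, 0, 0.46]]}'

```text
t: 13.05
tcp_pos: [451.9, 134.3, 12.6]
eef_rot: [-1.9, -1.702, -0.735]
contact_force: [0.1, -5.4, 2.7]
opening: 0.46
grasp_force: 3.0
```

```bash
python3 bot.py
```

```text
t 13.05 p [451.9 134.3  12.6] yaw 83.7 tilt 42.3 op 0.46 F [ 0.1 -5.4  2.7] q [-0.27  0.02  2.29  0.83  1.13 -0.64]
cap [453.7 159.  248.3] err 2.3 px [357.9 207.4] 65 [262.6 192.8] 72 rel dock fwd -16.7 right -1.4; rel TCP fwd 24.7 right -0.9
```

Scaled: 1.5 mm is 0.3, 1 mm is 0.2.

pendant --moves '{"rows":[[0.3, 0, 0.27, 0, 0, 0, 0.46], [0.3, 0, 0.27, 0, 0, 0, 0.46], [0.3, 0, 0.27, 0, 0, 0, 0.46], [0.3, 0, 0.27, 0, 0, 0, 0.46], [0.3, 0, 0.27, 0, 0, 0, 0.46], [0.22, 0, 0.2, 0, 0, 0, 0.46]]}'

```text
t: 13.9
tcp_pos: [453.1, 145.9, 12.6]
eef_rot: [-1.9, -1.702, -0.735]
contact_force: [-0.8, -5.3, 3.0]
opening: 0.459
grasp_force: 2.9
```

pendant --moves '{"rows":[[0.15, 0, 0.14, 0, 0, 0, 0.46], [0.15, 0, 0.14, 0, 0, 0, 0.46]]}'

```text
t: 14.15
tcp_pos: [453.3, 147.9, 12.6]
eef_rot: [-1.9, -1.702, -0.735]
contact_force: [-0.3, -5.7, 2.5]
opening: 0.46
grasp_force: 2.9
```

```bash
python3 bot.py
```

```text
t 14.15 p [453.3 147.9  12.6] yaw 83.7 tilt 42.4 op 0.46 F [-0.3 -5.7  2.5] q [-0.23  0.02  2.3   0.84  1.12 -0.62]
cap [455.  170.9 250.4] err 4.2 px [360.4 209.7] 39 [258.3 192.6] 72 rel dock fwd -4.7 right -1.5; rel TCP fwd 23.1 right -0.9
```

Scaled: 0.75 mm is 0.15, 0.7 mm is 0.14.

pendant --moves '{"rows":[[0.15, 0, 0.14, 0, 0, 0, 0.46], [0.15, 0, 0.14, 0, 0, 0, 0.46]]}'

```text
t: 14.5
tcp_pos: [453.6, 150.1, 12.6]
eef_rot: [-1.9, -1.701, -0.736]
contact_force: [-1.1, -4.4, 1.5]
opening: 0.461
grasp_force: 2.9
```

pendant --moves '{"rows":[[0.15, 0, 0.14, 0, 0, 0, 0.46], [0.08, 0, 0.07, 0, 0, 0, 0.46]]}'

```text
t: 14.75
tcp_pos: [453.9, 150.8, 12.6]
eef_rot: [-1.9, -1.704, -0.734]
contact_force: [-3.3, -12.7, 5.3]
opening: 0.462
grasp_force: 5.7
```

pendant --moves '{"rows":[[0.08, 0, 0.07, 0, 0, 0, 0.46], [0.08, 0, 0.07, 0, 0, 0, 0.46]]}'

```text
t: 15.0
tcp_pos: [454.0, 151.1, 12.5]
eef_rot: [-1.9, -1.706, -0.733]
contact_force: [-5.6, -18.4, 7.3]
opening: 0.462
grasp_force: 8.0
```

The force jumped from 5 N to 18 N with the TCP almost stopped, so the bottle is against the back wall. Next I back straight out slowly.

pendant --moves '{"rows":[[-0.14, 0, -0.14, 0, 0, 0, 0.46], [-0.3, 0, -0.28, 0, 0, 0, 0.46], [-0.6, 0, -0.54, 0, 0, 0, 0.46], [-1.2, 0, -1.08, 0, 0, 0, 0.46], [-3, 0, -2.7, 0, 0, 0, 0.46], [-4, 0, -3.6, 0, 0, 0, 0.46], [-4, 0, -3.6, 0, 0, 0, 0.46], [-4, 0, -3.6, 0, 0, 0, 0.46]]}'

```text
t: 16.0
tcp_pos: [441.0, 36.7, 12.2]
eef_rot: [-1.899, -1.701, -0.737]
contact_force: [0.7, -0.3, 0.2]
opening: 0.455
grasp_force: 0.0
```

```bash
python3 bot.py
```

Run:
```python
from h import *
T=cv2.imread('pics/lastT.png');S=cv2.imread('pics/lastS.png')
im=np.zeros((600,800,3),np.uint8)
im[:300]=cv2.resize(T[140:230,190:430],(800,300),interpolation=cv2.INTER_CUBIC)
im[300:,:400]=cv2.resize(S[180:300,280:440],(400,300),interpolation=cv2.INTER_CUBIC)
im[300:550,400:]=cv2.resize(env.snapshot('wrist'),(400,250))[...,::-1]
cv2.imwrite('pics/end.png',im)
```

```text
t 16.0 p [441.   36.7  12.2] yaw 83.7 tilt 42.4 op 0.455 F [ 0.7 -0.3  0.2] q [-0.48  0.05  2.26  0.72  1.25 -0.76]
cap [456.2 172.2 252.3] err 5.6 px [360.1 209.6] 20 [257.6 192.3] 74 rel dock fwd -3.4 right -0.4; rel TCP fwd 136.4 right 0.2
```

View pics/end.png

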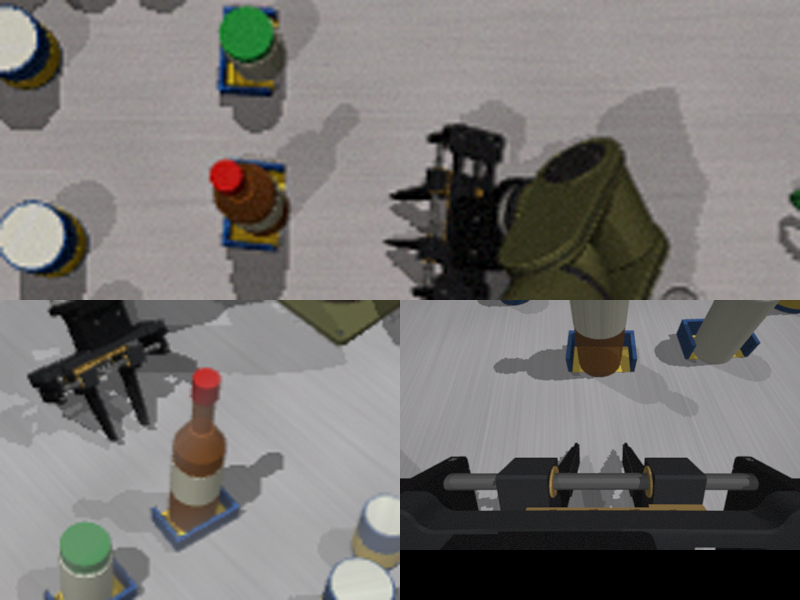

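The bottle stands upright in the dock against the back wall, and the jar and tins haven't moved. The fingers are well clear, so I'm handing in.

pendant --moves '{"rows":[[0, 0, 0, 0, 0, 0, 0.46], [0, 0, 0, 0, 0, 0, 0.46]]}'

```text
t: 16.4
tcp_pos: [441.1, 38.3, 12.1]
eef_rot: [-1.898, -1.702, -0.736]
contact_force: [-0.3, -0.1, 0.5]
opening: 0.46
grasp_force: 0.0
```

```bash
python3 -c "
from bench import env
print(env.finish_job())"
```

```text
the job is handed in; nothing more can be done
None
```

The bottle was pushed upright into the empty blue dock until the force showed it against the back wall, nothing else was seen to move, and I handed the job in at about 16 s; no verdict was returned.

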